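# Chuck an eyelet die for dressing by its slim scroll ring

## Robot

A 6-joint arm with a two-finger parallel gripper is mounted at the origin on the work surface. World frame = base frame: x ahead of the robot, y to its left, z up, the work surface at z = 0. Lengths are in mm, angles in rad, forces in N, time in s.
With the tool pointing down it reaches from about 275 to 975 mm from the base axis. Payload 8.4 kg.
Tool frame: the origin (TCP) lies between the finger pads; the fingertips stand 19 mm ahead of it and the grasp point (between the pads) is the TCP; z points along the fingers, y is the line along which they close (so a half turn about z gives the same grasp; the last joint's range is limited). The gripper opens to 92 mm and grips with 3 to 60 N. Pads are 20 mm wide; open, the fingers measure 128 mm over their backs; the gripper's body (75 mm by 189 mm) begins 69 mm behind the grasp point.
Start: joints at [-1.204, 0.353, 1.633, -0, 1.155, -0.002], TCP at [225.309, -582.978, 196.083] pointing down, gripper open.
Joint ranges: [-2.63, 2.63], [-0.92, 2.1], [0.06, 2.66], [-1.3, 4.44], [0, 2.69], [-3.02, 3.02]. Speed limits (rad/s): [2.22, 2.22, 2.79, 3.14, 3.14, 3.14].

## Interface

Orientations are given as a unit quaternion [x, y, z, w].
In Python, from rig import arm gives the robot as it stands.
- The arm moves only by the tool carry_out, never from a script. Its argument "moves" is one flat list of numbers, 6 for each row, row after row: the shift along the tool's x, y, z in cm, then the turn, a rotation vector about the tool's x, y, z in degrees. In form: [dx, dy, dz, wx, wy, wz, dx, dy, dz, wx, wy, wz, ...]. A call has 1 to 20 rows; each row shifts and turns the commanded pose from where the row before left it, along the tool's axes as they then stand; what a row does not reach is not made up. A row lasts 1/10 s, in which the tool goes at most 50 mm and 8.59 degrees, less where a joint would pass 70% of its speed; a pose out of reach is approached as far as the arm can. A call is refused whole if a number of a shift passes 5 or a number of a turn 8.59, either way. A call with a gripper value outside its range is refused whole. "fingers" is the closure, from 0 (fully open) to 1 (shut), set as the call begins (left out, the last holds). The fingers move at their own pace and stop on an object; the grip force is fixed at half the most. Time passes only in rows, so rows that do not move let the fingers close. It gives the time, the measured TCP pose, the force, the opening and the grip force at its end, in the units of the state.
- arm.get_state(): the state, without advancing time (a new reading comes with each control period).
- arm.get_image(name): name is "scene" or "top" or "wrist"; returns (picture, depth): 400x640x3 uint8, blue, green, red; 400x640 float32, mm along the optical axis (not along the pixel's ray), 0 where there is no reading.
- arm.camera_info(name): a dict with "mtx" (3x3 intrinsics, pixels), "xyz" and "orientation" of the camera in the world. Camera axes: x right, y up, looking along -z (the intrinsics and any distortion apply to the point x, -y, -z); pixel columns grow to the right and rows downward; lengths in mm; the calibration is good to about 2 mm. A picture is of the moment at which its call begins: read the wrist's pose just before it. camera_info takes no time and is no camera call; for the wrist camera it gives the pose at the moment of the call.
- arm.job_done(): hands the job in; it is judged then, once.
Trained networks look in the newest picture that a camera, given by its name, has taken for a name from the list of things; names that differ only in an ending like _2 or _b are one class to them, and where a whole thing is asked for, a point or a joint stands for the part that bears it (a point fixed in the world has none). Each returns a list of dicts, best first, with "conf" (0 to 1); they miss things now and then, are a little off and sometimes report something else, mostly with a low value. They report only what shows in the picture. A call takes as long as a camera call. They do not tell look-alikes from the thing itself.
- arm.cut_out(camera, thing): "mask" (400x640 bool, what is visible of it) and "extent" ([left, top, width, height] in pixels, round what is visible of it).
The state is a dict: "t": time; "joints": joint angles; "joint_vel": joint speeds; "tau": joint torques, N m; "tcp_pos": TCP position; "eef_rot": TCP orientation; "wrist_force": force on the tool from outside, world axes, zero at the start; "ft_torque": the same for the moment, N m; "grip_width": opening from 0.0 (shut) to 1.0 (fully open); "gripper_force": force on a finger pad.
Only numpy, scipy, OpenCV 4.12 (cv2) and the standard library are available. Lean on these libraries where they do the work, as an engineer would, in place of code of your own. Each camera call takes 0.05 s, during which the arm holds its last target. There are 200 camera calls.

## Task

Take the broad-headed eyelet die out of the pine die block and stand it upright, shank down, on the chuck's face in the middle of the three open jaws. Then take hold of the slim knurled ring alone, without touching the fixed rings above and below it, and turn it clockwise (seen from above) until the jaws are snug on the shank: held, but only finger-tight and never forced. Let go, and leave the other dies, the plier and the dish of hooks where they are.

Things in the scene. Friction and masses are not known exactly. Their poses are not given: they have to be found in the camera images.
- chuck: small three-jaw bench chuck standing jaws-up on a bolted-down round foot plate (94 mm across, 9 mm high). Stacked on the plate, all on one vertical axis: fixed back ring (54 mm across, up to 28.5 mm above the counter), slim knurled scroll ring (63 mm, 29 to 38.5 mm), fixed face ring (54 mm, 39 to 50 mm), then three steel jaws. Origin: on the axis at counter level.
- ring_mid (a point): centre of the slim knurled scroll ring: 63 mm across, 9.5 mm thick, 4.5 mm proud of the fixed rings above and below; on the chuck axis, mid-thickness 33.7 mm above the counter. Turned clockwise seen from above it closes the three jaws together, 4 mm per radian; from its start it takes 0.5 to 1.25 rad until they touch the shank. It stays where it is left.
- back_ring: fixed ring below the scroll ring, 54 mm across, 19.5 mm tall; origin at its underside centre, on the chuck axis.
- face_ring: fixed ring above the scroll ring, 54 mm across, 11 mm tall; origin at its underside centre, on the chuck axis. Its flat top carries the jaws. Feel: the scroll ring drags with up to 0.5 N m while turned, and some of it may stay in the hand at a pause, so compare like strokes. Once the jaws touch, the resistance climbs by about 1.5 N m per radian; finger-tight is 0.12 to 0.3 N m above the level before.
- chuck_seat (a point): centre of the face ring's flat top, on the chuck axis, 50 mm above the counter: the middle of the die's foot belongs here. The jaws (7.5 mm wide, 120 degrees apart, tops 61.6 mm above the counter) start with a circle of 20 to 26 mm free between them.
- die_mid (a point): centre of the broad-headed steel eyelet die, half-way up its 28 mm; z along it towards the head. Lower 16 mm: round shank, 16 mm across; upper 12 mm: round flat head, 24 mm across. About 65 g. It stands shank down in one of the three holes of the block, its foot 12 mm above the counter.
- die_foot (a point): middle of the flat foot (shank end) of the broad-headed die, 14 mm below die_mid
- die_block: pine block, 56 by 186 mm, 22 mm tall, origin at its underside centre, long side along its y; three holes 17.6 mm across and 10 mm deep, 62 mm apart along y, the middle one at its centre, holding the three dies in any order.
- stem_die: another die, 16 mm shank with a thin 9 mm stem, 36 mm tall, in the block; origin at its foot. To be left alone.
- cone_die: another die, 16 mm shank with a tapered nose, 34 mm tall, in the block; origin at its foot. To be left alone.
- hook_dish: white ceramic dish, 94 mm across, 26 mm tall, with bronze lacing hooks; origin at its underside centre. To be left alone.
- plier: nickel eyelet plier lying flat, 180 mm long, 60 mm wide, 18 mm tall; origin at its pivot, x towards the nose. To be left alone.
There are look-alikes about, which are no part of the job. What is shaped like the chuck but green or orange is not meant.

How it is judged:
By the outcome, as a careful person would: the job done as asked, in the order asked, and still so for the second after the job is handed in, with the robot touching nothing.
It also fails if it takes over 67 s, if anything falls off the work surface, if the arm or the gripper's body presses on something with over 40 N, if the wrist force passes 120 N, or if a joint passes its speed limit or range.

## Working session

There is one attempt and no reset: what is moved stays moved. The work goes in short steps, Python scripts to look and compute and a tool call to move; the robot and the scene stay as the last step left them, time stands still between calls to the robot, and variables do not carry over. Pictures are saved under pics/ and viewed, at most 10 in all, crops included, and the job is handed in when it is done.

Besides the shell and the picture viewer there is one more tool, called after "Call:" as name(argument=value, ...) on one line, values as JSON. carry_out: Moves the arm, as the interface text tells. Its arguments: {"type":"object","properties":{"moves":{"type":"array"},"fingers":{"type":"number"}},"required":["moves"]}

```bash
ls; mkdir -p pics; cat > h.py <<'E'
import numpy as np, cv2
from scipy.spatial.transform import Rotation as R
from rig import arm
def cam(n):
    c=arm.camera_info(n); o=np.array(c['orientation'],float)
    Rm=R.from_quat(o).as_matrix() if o.size==4 else o.reshape(3,3)
    return np.array(c['mtx'],float).reshape(3,3),np.array(c['xyz'],float),Rm,c
def cloud(n,d,C=None):
    K,p,Rm,_=C or cam(n)
    v,u=np.mgrid[:400,:640]
    X=np.stack([(u-K[0,2])/K[0,0]*d,-(v-K[1,2])/K[1,1]*d,-d],-1)
    return X@Rm.T+p
def ray_z(n,u,v,z,C=None):
    K,p,Rm,_=C or cam(n)
    r=Rm@np.array([(u-K[0,2])/K[0,0],-(v-K[1,2])/K[1,1],-1]); return p+r*(z-p[2])/r[2]
E
python3 - <<'E'
from h import *
ims=[]
for n in ['top','scene']:
    C=cam(n); print(n,C[3])
    im,d=arm.get_image(n); P=cloud(n,d,C); cv2.imwrite(f'pics/{n}0.png',im); np.save(f'{n}0.npy',P)
    for t in ['chuck','die_mid','die_block','stem_die','cone_die','hook_dish','plier']:
        for r in arm.cut_out(n,t)[:3]:
            m=r['mask']&(d>0); q=P[m]
            print(n,t,round(r['conf'],2),r['extent'],np.median(q,0).round() if len(q) else None, q[:,2].max().round() if len(q) else None)
print(arm.get_state())
E
```

```text
pics
top {'mtx': array([[483.9198559 ,   0.        , 314.21072339],
       [  0.        , 483.9198559 , 199.45746191],
       [  0.        ,   0.        ,   1.        ]]), 'xyz': array([397.76860265,  15.98076246, 900.63058969]), 'orientation': array([-0.06091277,  0.06544842,  0.708546  , -0.69997765])}
top chuck 0.89 [219.3, 141.3, 52.0, 46.4] [621. 134.  36.] 66.0
top chuck 0.63 [156.4, 221.1, 50.2, 47.3] [477. 249.  15.] 65.0
top chuck 0.63 [223.5, 296.9, 51.8, 51.2] [342. 123.  16.] 64.0
top die_mid 0.56 [434.2, 204.7, 15.8, 10.0] [ 529. -221.   41.] 44.0
top die_block 0.78 [357.6, 192.9, 101.8, 40.6] [ 533. -159.   23.] 42.0
top cone_die 0.59 [401.5, 205.0, 11.3, 13.7] [ 533. -157.   36.] 49.0
top hook_dish 0.95 [310.3, 100.3, 50.7, 49.9] [704. -32.  11.] 31.0
top plier 0.77 [167.0, 58.1, 33.6, 90.0] [750. 257.  14.] 20.0
scene {'mtx': array([[386.36444767,   0.        , 322.97128699],
       [  0.        , 386.36444767, 196.47346311],
       [  0.        ,   0.        ,   1.        ]]), 'xyz': array([ 958.97681047, -307.66171528,  585.43493082]), 'orientation': array([0.346155
[... 738 characters left out ...]
{'t': 0.8, 'joints': array([-1.20439911e+00,  3.52990269e-01,  1.63340495e+00, -1.45284263e-05,
        1.15522402e+00, -2.39798697e-03]), 'joint_vel': array([-0.00025461,  0.00091684,  0.00035652,  0.00081977,  0.00058261,
       -0.00028627]), 'tau': array([-7.87187200e-04, -5.93692696e+01, -3.34554219e+01,  6.97354996e-02,
        1.58397644e-02,  1.85663180e-05]), 'tcp_pos': array([ 225.30062917, -582.96921464,  196.08692632]), 'eef_rot': array([ 9.83046343e-01,  1.83357265e-01, -8.94197490e-06, -1.18698588e-05]), 'wrist_force': array([0.03147867, 0.36253061, 0.19496115]), 'ft_torque': array([-0.01391198,  0.01587442, -0.01502818]), 'gripper_force': 0.0, 'grip_width': 0.9994244434483612}
```

```bash
python3 - <<'E'
import cv2,numpy as np
a=cv2.imread('pics/top0.png'); b=cv2.imread('pics/scene0.png')
c1=cv2.resize(a[40:355,145:475],None,fx=1.5,fy=1.5,interpolation=3) #495x472
c2=cv2.resize(b[120:300,180:295],None,fx=2.6,fy=2.6,interpolation=3) #299x468
h=600;o=np.zeros((480,800,3),np.uint8);o[:c1.shape[0],:c1.shape[1]]=c1;o[:c2.shape[0],498:498+c2.shape[1]]=c2
cv2.imwrite('pics/a.png',o)
E
```

```text
(no output)
```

View pics/a.png

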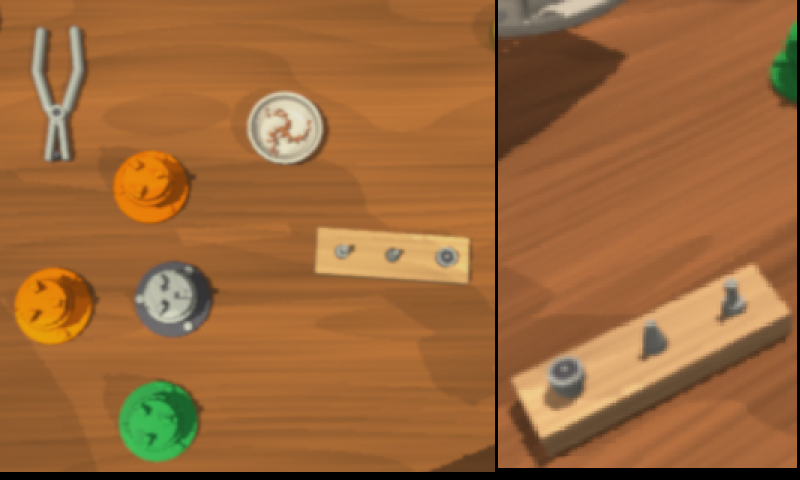

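View pics/scene0.png

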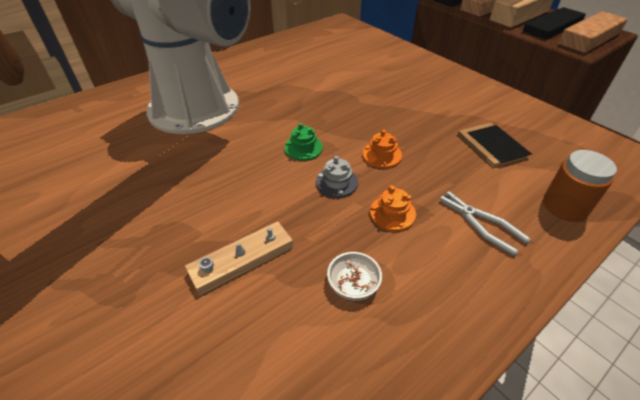

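The top crop shows three die positions, in full-picture pixels: the broad head at (443,211), the cone at (408,209) and the thin stem at (375,207). The scene view agrees, with the wide flat round head at (206,265), so that is the broad-headed die. Of the four chuck shapes, the two orange at (246,164) and (180,243) and the green at (250,321) are look-alikes. The grey one at top (260,239), scene (337,178), is the one meant.

```bash
cat >> h.py <<'E'
def circ(xy):
    A=np.c_[2*xy,np.ones(len(xy))]; s=np.linalg.lstsq(A,(xy**2).sum(1),rcond=None)[0]
    return s[:2],np.sqrt(s[2]+s[:2]@s[:2])
E
python3 - <<'E'
from h import *
P=np.load('top0.npy'); im=cv2.imread('pics/top0.png'); C=cam('top')
def near(c,r,z0,z1):
    m=(np.hypot(P[...,0]-c[0],P[...,1]-c[1])<r)&(P[...,2]>z0)&(P[...,2]<z1); return P[m]
q=near((533,-221),22,35,48); print('die',len(q),q.mean(0),(q.min(0)+q.max(0))/2)
c=ray_z('top',260,239,50); print('chuck guess',c)
q=near(c,35,46,58); print('face',len(q),q.mean(0),(q.min(0)+q.max(0))/2,np.ptp(q,0))
q=near(c,50,6,68); print('all',len(q),(q.min(0)+q.max(0))/2,np.ptp(q,0))
q=near((533,-160),110,18,28)[:,:2].astype(np.float32); print('block',cv2.minAreaRect(q))
s=arm.get_state(); _,p,Rm,_=cam('wrist'); T=R.from_quat(s['eef_rot']).as_matrix()
print('wrist cam in tool',T.T@(p-s['tcp_pos']),(T.T@Rm).round(3),cam('wrist')[0])
E
```

```text
die 140 [ 529.5772614  -221.09970961   40.80508077] [ 529.61150323 -221.31620434   40.02590361]
chuck guess [482.01645642 105.78276235  50.        ]
face 643 [486.21647375 109.80564091  50.67406218] [486.6507176  109.99400677  52.13135412] [51.71496581 51.88435037 11.70563466]
all 1953 [485.6039103  109.79390808  34.93777839] [90.85252903 91.59194717 57.80772124]
block ((535.2515869140625, -160.4684295654297), (186.38294982910156, 56.747371673583984), 85.32362365722656)
wrist cam in tool [  79.43942128   -0.83729234 -188.05321684] [[ 0.001  0.959  0.283]
 [ 1.    -0.001  0.001]
 [ 0.001  0.283 -0.959]] [[285.97863498   0.         317.56307989]
 [  0.         285.97863498 200.44443892]
 [  0.           0.           1.        ]]
```

Call:
carry_out(moves=[3.46,-1.89,0.5,0,0,0,3.46,-1.89,0.5,0,0,0,3.46,-1.89,0.5,0,0,0,3.46,-1.89,0.5,0,0,0,3.46,-1.89,0.5,0,0,0,3.46,-1.89,0.5,0,0,0,3.46,-1.89,0.5,0,0,0,3.46,-1.89,0.5,0,0,0,3.46,-1.89,0.5,0,0,0,3.46,-1.89,0.5,0,0,0,3.46,-1.89,0.5,0,0,0,3.46,-1.89,0.5,0,0,0], fingers=0.5)

```text
t: 2.0
tcp_pos: [531.8, -220.4, 136.1]
eef_rot: [0.983, 0.183, 0.0, 0.0]
wrist_force: [-0.1, 0.1, 1.0]
grip_width: 0.501
gripper_force: 0.0
```

Call:
carry_out(moves=[0,0,0,0,0,-8,0,0,0,0,0,-8,0,0,0,0,0,-8,0,0,0,0,0,-8,0,0,0,0,0,-8,0,0,0,0,0,-8,0,0,0,0,0,-8,0,0,0,0,0,-8,0,0,0,0,0,0,0,0,0,0,0,0])

```text
t: 3.0
tcp_pos: [530.9, -221.8, 136.1]
eef_rot: [0.738, 0.675, 0.0, 0.0]
wrist_force: [-0.2, -0.3, 0.4]
grip_width: 0.499
gripper_force: 0.0
```

```bash
python3 - <<'E'
from h import *
s=arm.get_state(); C=cam('wrist'); im,d=arm.get_image('wrist'); cv2.imwrite('pics/w1.png',im); P=cloud('wrist',d,C); np.save('w1.npy',P)
print(s['t'],s['joints'],s['tcp_pos'],s['grip_width'],s['wrist_force'],s['ft_torque'])
T=R.from_quat(s['eef_rot']).as_matrix(); print(T.round(3))
for t in ['die_mid','cone_die','stem_die']:
    for r in arm.cut_out('wrist',t)[:3]:
        m=r['mask']&(d>0); q=P[m]; e=r['extent']
        print(t,round(r['conf'],2),e,q.mean(0),ray_z('wrist',e[0]+e[2]/2,e[1]+e[3]/2,40,C))
m=(np.hypot(P[...,0]-531,P[...,1]+221)<25)&(P[...,2]>36)&(P[...,2]<46); q=P[m]; print(len(q),q.mean(0),(q.min(0)+q.max(0))/2,np.ptp(q,0))
E
```

```text
3.0 [-3.98301134e-01  3.41299361e-01  1.79774632e+00  1.27276300e-05
  1.00246351e+00 -3.09179756e-01] [ 530.86532538 -221.75215166  136.11672895] 0.49906301185174695 [-0.2297039  -0.34198167  0.37462109] [ 0.01057619 -0.03250126  0.00083963]
[[ 0.089  0.996  0.   ]
 [ 0.996 -0.089 -0.   ]
 [-0.     0.    -1.   ]]
stem_die 0.75 [309.8, 60.6, 14.7, 20.3] [539.5584926  -98.23154637  34.40116431] [ 540.13380221 -101.50503686   40.        ]
stem_die 0.49 [308.0, 123.0, 16.3, 22.1] [ 534.53194411 -157.20469874   37.01623186] [ 534.16688899 -157.64418872   40.        ]
399 [ 529.51000621 -219.17796167   39.48389064] [ 529.49887914 -219.39640801   39.86684563] [22.86443593 23.17589487  5.85837711]
```

View pics/w1.png

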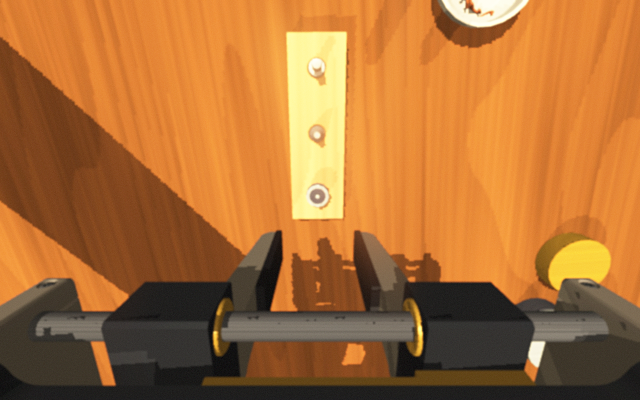

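The wrist view shows the broad head at (318,196), the cone die at (316,133) and the stem die at (316,67), and the fingers straddle the block squarely. The die centre measures about (529.5, -219.8), with its top at 40 mm as stated.

Call:
carry_out(moves=[0.19,-0.16,2,0,0,0,0,0,2,0,0,0,0,0,2,0,0,0,0,0,1.5,0,0,0,0,0,1,0,0,0,0,0,0.5,0,0,0,0,0,0,0,0,0,0,0,0,0,0,0])

```text
t: 4.0
tcp_pos: [529.9, -219.9, 46.6]
eef_rot: [0.737, 0.676, 0.0, 0.0]
wrist_force: [-0.5, -1.0, 0.4]
grip_width: 0.494
gripper_force: 0.0
```

Call:
carry_out(moves=[0,0,0,0,0,0,0,0,0,0,0,0,0,0,0,0,0,0,0,0,0,0,0,0,0,0,0,0,0,0,0,0,0,0,0,0,0,0,0,0,0,0,0,0,0,0,0,0], fingers=0.85)

```text
t: 4.8
tcp_pos: [529.4, -219.7, 46.1]
eef_rot: [0.737, 0.676, -0.0, -0.0]
wrist_force: [-0.2, -0.2, -0.2]
grip_width: 0.151
gripper_force: 0.0
```

```bash
python3 - <<'E'
from h import *
im,d=arm.get_image('scene'); a=cv2.resize(im[200:310,160:310],None,fx=2.6,fy=2.6,interpolation=3)
C=cam('wrist');w,dw=arm.get_image('wrist'); b=cv2.resize(w[130:400,220:420],None,fx=2,fy=2,interpolation=3)
o=np.zeros((540,800,3),np.uint8);o[:a.shape[0],:a.shape[1]]=a;o[:b.shape[0],400:400+b.shape[1]]=b
cv2.imwrite('pics/b.png',o)
P=cloud('wrist',dw,C)
for v in range(180,300,8): print(v,P[v,318].round(1),P[v,326].round(1))
E
```

```text
180 [ 531.7 -185.4   22. ] [ 537.7 -186.    21.7]
188 [ 531.2 -191.8   21.5] [ 537.2 -192.3   21.6]
196 [ 530.6 -197.9   22.2] [ 536.8 -198.7   21.1]
204 [ 530.1 -204.5   21.6] [ 536.3 -205.1   21.4]
212 [ 529.8 -208.    30.6] [ 535.8 -211.8   21. ]
220 [ 529.5 -211.2   39.2] [ 535.3 -211.4   39.9]
228 [ 529.  -217.3   39.4] [ 534.8 -217.9   39.3]
236 [ 528.5 -223.6   39.5] [ 534.3 -224.1   39.4]
244 [ 527.9 -230.3   38.7] [ 533.9 -231.    38.4]
252 [ 526.7 -245.3   21.7] [ 533.2 -246.4   20.7]
260 [ 5.251e+02 -2.643e+02 -3.000e-01] [ 532.3 -265.2   -0.8]
268 [ 524.4 -272.7   -0.8] [ 535.5 -139.5  234.1]
276 [ 5.237e+02 -2.807e+02 -3.000e-01] [ 531.1 -281.5   -0.7]
284 [ 523.  -289.3   -0.7] [ 5.304e+02 -2.898e+02 -5.000e-01]
292 [ 522.2 -298.    -0.9] [ 529.8 -298.9   -1.2]
```

View pics/b.png

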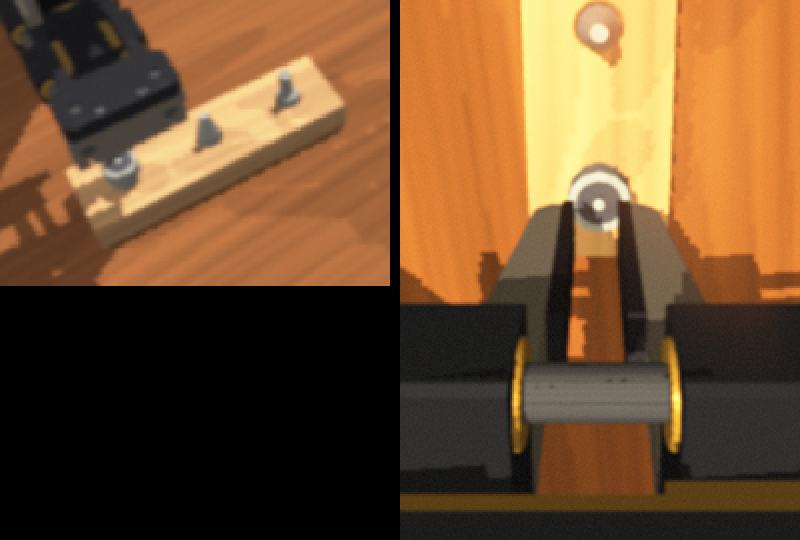

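```bash
python3 - <<'E'
from h import *
C=cam('wrist');w,d=arm.get_image('wrist'); P=cloud('wrist',d,C); s=arm.get_state(); print(s['t'],s['tcp_pos'],s['grip_width'],s['gripper_force'],s['wrist_force'])
T=R.from_quat(s['eef_rot']).as_matrix(); Q=(P-s['tcp_pos'])@T
for v in (226,232,236,240,250,260,275):
  print(v,[(u,*Q[v,u].round(0).astype(int)) for u in range(282,358,5)])
E
```

```text
4.95 [ 529.39470539 -219.71765159   46.09041266] 0.14915307283058446 0.0 [ 0.49172168 -0.19309539 -0.25996198]
226 [(282, np.int64(-12), np.int64(-32), np.int64(46)), (287, np.int64(-3), np.int64(-25), np.int64(24)), (292, np.int64(-4), np.int64(-21), np.int64(26)), (297, np.int64(-3), np.int64(-17), np.int64(24)), (302, np.int64(-3), np.int64(-13), np.int64(25)), (307, np.int64(4), np.int64(-9), np.int64(6)), (312, np.int64(4), np.int64(-5), np.int64(7)), (317, np.int64(4), np.int64(-1), np.int64(6)), (322, np.int64(4), np.int64(2), np.int64(7)), (327, np.int64(4), np.int64(6), np.int64(6)), (332, np.int64(3), np.int64(10), np.int64(8)), (337, np.int64(-3), np.int64(15), np.int64(25)), (342, np.int64(-3), np.int64(19), np.int64(25)), (347, np.int64(-3), np.int64(23), np.int64(25)), (352, np.int64(-3), np.int64(27), np.int64(25)), (357, np.int64(-12), np.int64(34), np.int64(47))]
232 [(282, np.int64(-18), np.int64(-32), np.int64(47)), (287, np.int64(-8), np.int64(-25), np.int64(23)), (292, np.int64(-9), np.int64(-21), np.int64(25)), (297, np.int64(10), np.int64(-14), np.int64(-18)), 
[... 3894 characters left out ...]
), (292, np.int64(11), np.int64(-12), np.int64(-72)), (297, np.int64(11), np.int64(-10), np.int64(-72)), (302, np.int64(10), np.int64(-8), np.int64(-71)), (307, np.int64(-60), np.int64(-11), np.int64(46)), (312, np.int64(-61), np.int64(-6), np.int64(48)), (317, np.int64(-60), np.int64(-1), np.int64(46)), (322, np.int64(-60), np.int64(3), np.int64(46)), (327, np.int64(-61), np.int64(8), np.int64(47)), (332, np.int64(8), np.int64(6), np.int64(-67)), (337, np.int64(11), np.int64(8), np.int64(-72)), (342, np.int64(12), np.int64(10), np.int64(-74)), (347, np.int64(12), np.int64(13), np.int64(-73)), (352, np.int64(11), np.int64(15), np.int64(-73)), (357, np.int64(11), np.int64(17), np.int64(-72))]
```

The picture shows the finger ends still above the die: the head at crop (598,197) lies beyond them. The depth puts the finger ends about 19 mm behind the reported TCP, not ahead of it. I'll reopen and measure the real finger and body geometry before going lower.

Call:
carry_out(moves=[0,0,0,0,0,0,0,0,0,0,0,0,0,0,0,0,0,0,0,0,0,0,0,0,0,0,0,0,0,0,0,0,0,0,0,0], fingers=0.5)

```text
t: 5.55
tcp_pos: [529.4, -219.7, 46.1]
eef_rot: [0.736, 0.676, 0.0, 0.0]
wrist_force: [0.3, -0.7, 0.2]
grip_width: 0.501
gripper_force: 0.0
```

```bash
python3 - <<'E'
from h import *
C=cam('wrist');w,d=arm.get_image('wrist'); P=cloud('wrist',d,C); s=arm.get_state(); print(s['t'],s['tcp_pos'],s['grip_width'])
np.save('w2.npy',P)
T=R.from_quat(s['eef_rot']).as_matrix(); Q=(P-s['tcp_pos'])@T
m=(d>0)&(Q[...,2]<0)&(abs(Q[...,1])<60)
z=Q[m]; print('frontmost gripper',np.sort(z[:,2])[-400::40].round(1))
f=m&(Q[...,2]>-70); print('finger inner y',Q[f&(Q[...,1]>0)][:,1].min(),Q[f&(Q[...,1]<0)][:,1].max(),'x',np.percentile(Q[f][:,0],[1,50,99]))
for u in (318,270,180,450):
  print(u,[(v,*[int(a) for a in Q[v,u].round(0)]) for v in range(220,400,9)])
m=(np.hypot(P[...,0]-530,P[...,1]+220)<18)&(P[...,2]>37)&(P[...,2]<46); q=P[m]; print(len(q),q.mean(0),(q.min(0)+q.max(0))/2,np.ptp(q,0))
E
```

```text
5.6 [ 529.42143284 -219.7439272    46.08578512] 0.5013570732959376
frontmost gripper [-24.  -22.8 -21.6 -20.5 -19.3 -17.   -1.8  -1.5  -1.   -0.7]
finger inner y 0.393025915030595 -0.03840556151901079 x [ -8.67637868  10.57262062 125.97562538]
318 [(220, 8, -1, 8), (229, 2, -1, 6), (238, -5, -1, 6), (247, -22, -1, 25), (256, -29, -1, 25), (265, -50, -1, 46), (274, -59, -1, 46), (283, -68, -1, 46), (292, -79, 0, 47), (301, -88, 0, 46), (310, -99, 0, 47), (319, 27, -1, -121), (328, 25, -1, -123), (337, 23, -1, -124), (346, -141, 0, 47), (355, -152, 0, 47), (364, -164, 0, 47), (373, -176, 0, 47), (382, 16, -1, -132), (391, 23, -1, -140)]
270 [(220, -6, -43, 47), (229, -15, -43, 47), (238, 10, -30, -28), (247, 11, -27, -43), (256, 11, -26, -53), (265, 11, -24, -63), (274, 8, -24, -66), (283, 3, -24, -66), (292, -1, -24, -68), (301, -5, -24, -70), (310, -10, -24, -70), (319, 27, -14, -121), (328, 26, -14, -124), (337, 23, -14, -124), (346, -141, -49, 46), (355, -152, -49, 46), (364, -163, -50, 46), (373, -176, -50, 47), (382, 18, -12, -133), (391, 24, -11, -141)]
180 [(220, -6, -121, 47),
[... 272 characters left out ...]
9, -34, -130), (346, 25, -35, -130), (355, 23, -35, -130), (364, 20, -36, -130), (373, 18, -36, -130), (382, 14, -37, -130), (391, 24, -30, -141)]
450 [(220, -6, 115, 47), (229, -15, 116, 47), (238, -24, 117, 48), (247, -32, 118, 47), (256, -41, 119, 47), (265, -50, 120, 47), (274, -60, 122, 48), (283, 33, 39, -113), (292, 32, 37, -117), (301, 32, 35, -121), (310, 32, 34, -124), (319, 32, 32, -128), (328, 31, 32, -129), (337, 29, 31, -131), (346, 25, 33, -129), (355, 23, 33, -130), (364, 20, 33, -130), (373, 18, 33, -130), (382, 18, 32, -133), (391, 23, 28, -140)]
759 [ 529.62596852 -219.05781371   39.53996674] [ 529.58589347 -219.57314292   39.76507433] [23.63428697 23.56019795  5.4852842 ]
```

The geometry is consistent: the real grasp point lies 38 mm behind the reported TCP, so the tips are at tool z = -19 and the body starts at about -107. I need TCP z of about 8.5 to put the tips at 27.5 mm, level with the head's underside and clear of the block.

Call:
carry_out(moves=[0,0,1.5,0,0,0,0,0,1.2,0,0,0,0,0,0.7,0,0,0,0,0,0.35,0,0,0,0,0,0,0,0,0,0,0,0,0,0,0,0,0,0,0,0,0])

```text
t: 6.3
tcp_pos: [529.8, -219.9, 9.0]
eef_rot: [0.737, 0.676, 0.0, 0.0]
wrist_force: [-0.1, -0.9, 0.9]
grip_width: 0.496
gripper_force: 0.0
```

Call:
carry_out(moves=[0,0,0,0,0,0,0,0,0,0,0,0,0,0,0,0,0,0,0,0,0,0,0,0,0,0,0,0,0,0,0,0,0,0,0,0,0,0,0,0,0,0], fingers=0.85)

```text
t: 7.0
tcp_pos: [529.6, -219.8, 8.8]
eef_rot: [0.737, 0.676, 0.0, 0.0]
wrist_force: [-0.7, 0.1, 2.7]
grip_width: 0.249
gripper_force: 30.0
```

Call:
carry_out(moves=[0,0,-0.5,0,0,0,0,0,-1.5,0,0,0,0,0,-2.5,0,0,0,0,0,-2.5,0,0,0,0,0,-2,0,0,0,0,0,-1,0,0,0])

```text
t: 7.6
tcp_pos: [530.0, -220.0, 111.3]
eef_rot: [0.736, 0.676, 0.0, 0.001]
wrist_force: [0.3, -0.6, -0.4]
grip_width: 0.249
gripper_force: 30.0
```

Call:
carry_out(moves=[1.5,-0.4,0,0,0,0,2.5,-0.6,0,0,0,0,3,-0.8,0,0,0,0,3,-0.8,0,0,0,0,3,-0.8,0,0,0,0,3,-0.8,0,0,0,0,3,-0.8,0,0,0,0,3,-0.8,0,0,0,0,2.5,-0.6,0,0,0,0,1.5,-0.3,0,0,0,0,0,0,0,0,0,0,0,0,0,0,0,0,0,0,0,0,0,0])

```text
t: 8.9
tcp_pos: [484.2, 44.6, 108.2]
eef_rot: [0.737, 0.676, -0.0, -0.0]
wrist_force: [-0.0, 0.5, -1.3]
grip_width: 0.25
gripper_force: 30.0
```

```bash
python3 - <<'E'
from h import *
C=cam('wrist');s=arm.get_state(); w,d=arm.get_image('wrist'); P=cloud('wrist',d,C); np.save('w3.npy',P); cv2.imwrite('pics/w3.png',w)
print(s['t'],s['joints'],s['tcp_pos'],s['grip_width'],s['gripper_force'],s['wrist_force'],s['ft_torque'])
T=R.from_quat(s['eef_rot']).as_matrix(); print(T.round(4))
c=np.array([486,110.])
for it in range(3):
  rr=np.hypot(P[...,0]-c[0],P[...,1]-c[1])
  for z0,z1,lo,hi,n in ((47,53,0,32,'face'),(35,41.5,24,36,'ring'),(5,12,30,52,'plate')):
    m=(rr<hi)&(P[...,2]>z0)&(P[...,2]<z1); h=cv2.convexHull(P[m][:,:2].astype(np.float32))[:,0]
    cc,r=circ(h); mc,mr=cv2.minEnclosingCircle(P[m][:,:2].astype(np.float32)); print(n,m.sum(),P[m][:,2].mean().round(1),cc.round(1),r.round(1),np.round(mc,1),round(mr,1))
    if n=='face': c=cc
# jaws
m=(rr<32)&(P[...,2]>56)&(P[...,2]<66); q=P[m]; a=np.degrees(np.arctan2(q[:,1]-c[1],q[:,0]-c[0])); print('jaw ang hist',np.histogram(a,36,(-180,180))[0]); r_=np.hypot(q[:,0]-c[0],q[:,1]-c[1]); print(np.percentile(r_,[1,5,50,99]))
o=np.vstack([cv2.resize(w[60:340,180:460],(560,560),interpolation=3)]); cv2.imwrite('pics/c.png',o)
E
```

```text
8.9 [ 8.88634924e-02  2.50863521e-01  2.00546825e+00 -2.08202259e-04
  8.86130570e-01  1.74188492e-01] [484.24251923  44.58986287 108.20084108] 0.250162935381333 29.999738037586212 [-0.04835733  0.49409381 -1.28059104] [-0.06162799 -0.07284638  0.0102823 ]
[[ 8.510e-02  9.964e-01 -9.000e-04]
 [ 9.964e-01 -8.510e-02 -2.000e-04]
 [-3.000e-04 -8.000e-04 -1.000e+00]]
face 2758 49.5 [485.7 112.4] 26.6 [485.6 112.4] 26.9
ring 865 37.8 [485.7 112.5] 31.9 [485.7 112.5] 32.1
plate 2885 8.4 [485.6 112.5] 46.6 [485.5 112.5] 47.0
face 2758 49.5 [485.7 112.4] 26.6 [485.6 112.4] 26.9
ring 865 37.8 [485.7 112.5] 31.9 [485.7 112.5] 32.1
plate 2885 8.4 [485.6 112.5] 46.6 [485.5 112.5] 47.0
face 2758 49.5 [485.7 112.4] 26.6 [485.6 112.4] 26.9
ring 865 37.8 [485.7 112.5] 31.9 [485.7 112.5] 32.1
plate 2885 8.4 [485.6 112.5] 46.6 [485.5 112.5] 47.0
jaw ang hist [ 0  0  0  0  0  0  0 12 67 64 12  0  0  0  0  0  0  0  0 12 76 72 15  0
  0  0  0  0  0  0  0 16 76 71 11  0]
[12.87750992 13.46811401 19.49288827 27.13732583]
```

View pics/c.png

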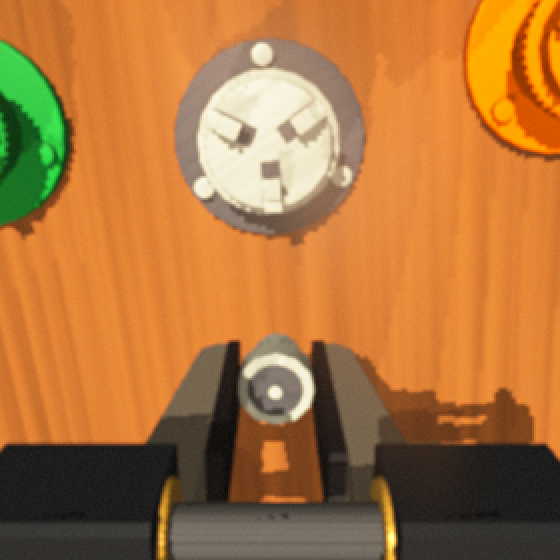

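The crop shows the grey chuck at (270,137) with its three jaws open, and the die hanging upright between the pads at (277,388). Face, ring and plate all fit circles of the stated sizes about (485.6, 112.5), and the jaws leave a circle of about 26 mm.

Call:
carry_out(moves=[1,0,0,0,0,0,2,-0.2,0,0,0,0,2,-0.24,0,0,0,0,1.2,0,0,0,0,0,0.55,0,0,0,0,0,0,0,0,0,0,0,0,0,0,0,0,0,0,0,0,0,0,0])

```text
t: 9.75
tcp_pos: [486.0, 112.1, 108.6]
eef_rot: [0.737, 0.676, -0.0, 0.0]
wrist_force: [-0.2, -0.4, -1.1]
grip_width: 0.25
gripper_force: 30.0
```

```bash
python3 - <<'E'
from h import *
C=cam('wrist');s=arm.get_state(); w,d=arm.get_image('wrist'); P=cloud('wrist',d,C)
T=R.from_quat(s['eef_rot']).as_matrix(); Q=(P-s['tcp_pos'])@T
m=(np.abs(Q[...,0])<16)&(np.abs(Q[...,1])<10)&(Q[...,2]>-36)&(Q[...,2]<-27); q=Q[m]; print(len(q),q.mean(0),(q.min(0)+q.max(0))/2,np.ptp(q,0))
print(s['tcp_pos'],T.round(3).tolist(),s['wrist_force'],s['ft_torque'])
c=(485.6,112.5); rr=np.hypot(P[...,0]-c[0],P[...,1]-c[1])
m=(rr<52)&(rr>30)&(P[...,2]>5)&(P[...,2]<12); h=cv2.convexHull(P[m][:,:2].astype(np.float32))[:,0]; print(circ(h))
E
```

```text
1038 [  1.08048542  -0.39102959 -30.72208191] [ 3.06761848e-01 -9.83255864e-03 -3.06811071e+01] [23.71835672 19.66020147  7.2722246 ]
[486.03480859 112.09787598 108.56226218] [[0.085, 0.996, -0.0], [0.996, -0.085, -0.0], [-0.0, -0.0, -1.0]] [-0.21559823 -0.42354748 -1.1326933 ] [-0.07609331 -0.10134518  0.0262078 ]
(array([485.64064844, 112.85729816]), np.float64(46.483289159483505))
```

Call:
carry_out(moves=[0.03,-0.04,1.5,0,0,0,0,0,2,0,0,0,0,0,1.3,0,0,0,0,0,0.8,0,0,0,0,0,0.4,0,0,0,0,0,0,0,0,0,0,0,0,0,0,0])

```text
t: 10.5
tcp_pos: [486.1, 113.1, 49.0]
eef_rot: [0.737, 0.676, 0.0, 0.0]
wrist_force: [-0.3, -0.3, -0.2]
grip_width: 0.248
gripper_force: 30.0
```

Call:
carry_out(moves=[0,0,0.06,0,0,0,0,0,0.06,0,0,0,0,0,0.04,0,0,0,0,0,0,0,0,0])

```text
t: 10.9
tcp_pos: [485.7, 113.0, 47.1]
eef_rot: [0.737, 0.676, 0.0, 0.0]
wrist_force: [-0.2, 0.5, -0.3]
grip_width: 0.25
gripper_force: 30.0
```

Call:
carry_out(moves=[0,0,0.03,0,0,0,0,0,0.03,0,0,0,0,0,0,0,0,0])

```text
t: 11.2
tcp_pos: [485.8, 113.1, 46.7]
eef_rot: [0.737, 0.676, 0.0, 0.0]
wrist_force: [-0.8, -0.9, 4.6]
grip_width: 0.249
gripper_force: 30.0
```

Call:
carry_out(moves=[0,0,0,0,0,0,0,0,0,0,0,0,0,0,0,0,0,0,0,0,0,0,0,0,0,0,-0.5,0,0,0,0,0,-1,0,0,0,0,0,-2,0,0,0,0,0,-2,0,0,0,0,0,-1.5,0,0,0,0,0,0,0,0,0,0,0,0,0,0,0], fingers=0)

```text
t: 12.3
tcp_pos: [485.9, 113.0, 116.8]
eef_rot: [0.736, 0.676, 0.0, 0.0]
wrist_force: [0.3, 0.3, -0.6]
grip_width: 1.0
gripper_force: 0.0
```

```bash
python3 - <<'E'
from h import *
C=cam('wrist');s=arm.get_state(); w,d=arm.get_image('wrist'); P=cloud('wrist',d,C); cv2.imwrite('pics/d.png',cv2.resize(w[100:380,180:460],(560,560),interpolation=3))
print(s['t'],s['tcp_pos'],s['joints'][5],s['grip_width'],s['ft_torque'])
c=(485.6,112.5); rr=np.hypot(P[...,0]-c[0],P[...,1]-c[1])
m=(rr<20)&(P[...,2]>74)&(P[...,2]<84); q=P[m]; print('head',len(q),q.mean(0),circ(cv2.convexHull(q[:,:2].astype(np.float32))[:,0]))
m=(rr<52)&(rr>28)&(P[...,2]>5)&(P[...,2]<12); print('plate',circ(cv2.convexHull(P[m][:,:2].astype(np.float32))[:,0]))
m=(rr<35)&(rr>24)&(P[...,2]>35)&(P[...,2]<41); print('ring',circ(cv2.convexHull(P[m][:,:2].astype(np.float32))[:,0]))
E
```

```text
12.3 [485.87845252 113.04919571 116.76510219] 0.31052910537597045 1.0003381161491893 [-0.09733931 -0.05419766 -0.01024613]
head 591 [485.22452433 113.83002121  77.48503905] (array([485.2542645 , 113.24701445]), np.float64(11.674682213791204))
plate (array([485.6446335 , 112.74718438]), np.float64(46.5711823050985))
ring (array([485.79564491, 112.54687375]), np.float64(31.946471603415983))
```

View pics/d.png

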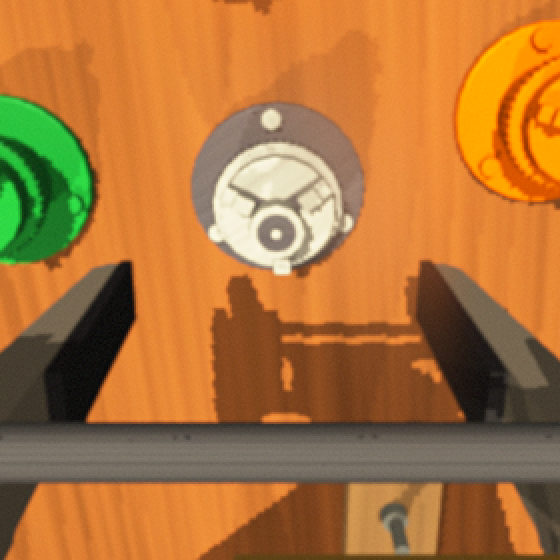

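```bash
python3 - <<'E'
import numpy as np
P=np.load('w3.npy'); c=(485.7,112.5); rr=np.hypot(P[...,0]-c[0],P[...,1]-c[1])
m=(rr<48)&(rr>35.5)&(P[...,2]>11.5)&(P[...,2]<30); q=P[m]; a=np.degrees(np.arctan2(q[:,1]-c[1],q[:,0]-c[0])); 
print(len(q),np.percentile(q[:,2],[50,90,99]),np.histogram(a,36,(-180,180))[0],np.percentile(rr[m],[1,50,99]))
E
```

```text
237 [13.39060848 14.29116297 15.16573875] [ 0  0 37 34  0  0  0  0  0  0  0  0  0  0 38 37  0  0  0  0  0  0  0  0
  0  0 45 46  0  0  0  0  0  0  0  0] [35.61328999 39.45455553 43.53181138]
```

Call:
carry_out(moves=[-0.04,-0.02,2,0,0,0,0,0,2.5,0,0,0,0,0,2.5,0,0,0,0,0,2,0,0,0,0,0,1,0,0,0,0,0,0,0,0,0,0,0,0,0,0,0,0,0,0,0,0,0])

```text
t: 13.15
tcp_pos: [486.1, 112.8, 17.2]
eef_rot: [0.737, 0.676, 0.001, 0.0]
wrist_force: [0.2, -0.2, -0.1]
grip_width: 1.0
gripper_force: 0.0
```

Call:
carry_out(moves=[0,-0.03,0.8,0,0,0,0,0,0.5,0,0,0,0,0,0.3,0,0,0,0,0,0,0,0,0,0,0,0,0,0,0])

```text
t: 13.65
tcp_pos: [485.1, 112.6, 0.3]
eef_rot: [0.737, 0.676, -0.0, -0.0]
wrist_force: [-0.1, -0.4, -0.9]
grip_width: 1.0
gripper_force: 0.0
```

Call:
carry_out(moves=[0,0,0,0,0,0,0,0,0,0,0,0,0,0,0,0,0,0,0,0,0,0,0,0,0,0,0,0,0,0,0,0,0,0,0,0,0,0,0,0,0,0,0,0,0,0,0,0], fingers=0.5)

```text
t: 14.45
tcp_pos: [486.9, 112.7, 0.7]
eef_rot: [0.736, 0.676, 0.001, 0.001]
wrist_force: [6.1, -0.7, -2.8]
grip_width: 0.678
gripper_force: 30.0
```

```bash
cat > st.py <<'E'
from h import *
s=arm.get_state(); x=R.from_quat(s['eef_rot']).as_matrix()[:,0]
print('t',s['t'],s['tcp_pos'].round(2),'yaw',np.degrees(np.arctan2(x[1],x[0])).round(2),'F',s['wrist_force'].round(2),'M',s['ft_torque'].round(3),'w',round(s['grip_width'],4),round(s['gripper_force'],1),'j6',s['joints'][5].round(4),'tau6',s['tau'][5].round(3))
E
python3 st.py
```

```text
t 14.45 [486.9  112.67   0.66] yaw 85.13 F [ 6.09 -0.71 -2.77] M [-0.385 -0.75  -0.03 ] w 0.678 30.0 j6 0.3102 tau6 -0.058
```

Call:
carry_out(moves=[0,0.1,0,0,0,0,0,0,0,0,0,0,0,0,0,0,0,0])

```text
t: 14.75
tcp_pos: [486.8, 112.6, 0.6]
eef_rot: [0.737, 0.676, 0.001, 0.0]
wrist_force: [3.0, -0.3, 0.1]
grip_width: 0.673
gripper_force: 30.0
```

```bash
python3 st.py
```

```text
t 14.75 [486.81 112.64   0.59] yaw 85.13 F [ 3.05 -0.25  0.07] M [-0.096 -0.479 -0.049] w 0.6728 30.0 j6 0.3095 tau6 -0.083
```

Call:
carry_out(moves=[0,0,0,0,0,1,0,0,0,0,0,1,0,0,0,0,0,1,0,0,0,0,0,0])

```text
t: 15.15
tcp_pos: [486.8, 112.6, 0.6]
eef_rot: [0.754, 0.657, 0.001, 0.0]
wrist_force: [4.8, 0.0, 0.8]
grip_width: 0.676
gripper_force: 30.0
```

```bash
python3 st.py
```

```text
t 15.15 [486.84 112.64   0.59] yaw 82.07 F [4.79 0.04 0.83] M [-0.167 -0.823  0.296] w 0.6756 30.0 j6 0.3631 tau6 0.564
```

Call:
carry_out(moves=[0,0,0,0,0,1,0,0,0,0,0,1,0,0,0,0,0,1,0,0,0,0,0,0])

```text
t: 15.55
tcp_pos: [486.9, 112.6, 0.6]
eef_rot: [0.771, 0.637, 0.001, 0.0]
wrist_force: [5.7, -1.7, 0.7]
grip_width: 0.679
gripper_force: 30.0
```

```bash
python3 st.py
```

```text
t 15.55 [486.91 112.62   0.59] yaw 79.07 F [ 5.72 -1.7   0.69] M [-0.243 -0.807  0.344] w 0.6791 30.0 j6 0.4156 tau6 0.561
```

Call:
carry_out(moves=[0,0,0,0,0,1,0,0,0,0,0,1,0,0,0,0,0,1,0,0,0,0,0,1,0,0,0,0,0,1,0,0,0,0,0,1,0,0,0,0,0,1,0,0,0,0,0,1,0,0,0,0,0,1,0,0,0,0,0,0])

```text
t: 16.55
tcp_pos: [487.1, 112.6, 0.6]
eef_rot: [0.819, 0.574, 0.001, 0.0]
wrist_force: [6.3, -2.2, -0.5]
grip_width: 0.675
gripper_force: 30.0
```

```bash
python3 st.py
```

```text
t 16.55 [487.1  112.6    0.61] yaw 70.07 F [ 6.28 -2.24 -0.53] M [-0.25  -0.921  0.349] w 0.6746 30.0 j6 0.5726 tau6 0.566
```

Call:
carry_out(moves=[0,0,0,0,0,1,0,0,0,0,0,1,0,0,0,0,0,1,0,0,0,0,0,1,0,0,0,0,0,1,0,0,0,0,0,1,0,0,0,0,0,1,0,0,0,0,0,1,0,0,0,0,0,1,0,0,0,0,0,0])

```text
t: 17.55
tcp_pos: [487.2, 112.5, 0.6]
eef_rot: [0.861, 0.508, 0.001, 0.0]
wrist_force: [6.2, -2.9, -0.9]
grip_width: 0.674
gripper_force: 30.0
```

```bash
python3 st.py
```

```text
t 17.55 [487.2  112.53   0.6 ] yaw 61.08 F [ 6.24 -2.92 -0.92] M [-0.31  -0.983  0.319] w 0.6738 30.0 j6 0.7297 tau6 0.566
```

Call:
carry_out(moves=[0,0,0,0,0,1,0,0,0,0,0,1,0,0,0,0,0,1,0,0,0,0,0,0])

```text
t: 17.95
tcp_pos: [487.3, 112.5, 0.6]
eef_rot: [0.874, 0.485, 0.001, 0.0]
wrist_force: [6.2, -2.9, -1.4]
grip_width: 0.673
gripper_force: 30.0
```

```bash
python3 st.py
```

```text
t 17.95 [487.26 112.5    0.62] yaw 58.07 F [ 6.18 -2.86 -1.36] M [-0.46  -1.057  0.36 ] w 0.6726 30.0 j6 0.782 tau6 0.561
```

Call:
carry_out(moves=[0,0,0,0,0,1,0,0,0,0,0,1,0,0,0,0,0,1,0,0,0,0,0,0])

```text
t: 18.35
tcp_pos: [487.3, 112.5, 0.6]
eef_rot: [0.887, 0.462, 0.001, 0.0]
wrist_force: [6.4, -3.5, -1.1]
grip_width: 0.674
gripper_force: 30.0
```

```bash
python3 st.py
```

```text
t 18.35 [487.3  112.47   0.6 ] yaw 55.08 F [ 6.44 -3.52 -1.14] M [-0.437 -1.074  0.357] w 0.674 30.0 j6 0.8344 tau6 0.562
```

```bash
python3 - <<'E'
from h import *
C=cam('wrist'); w,d=arm.get_image('wrist'); P=cloud('wrist',d,C)
P0=np.load('w3.npy')
for n,X,c in (('before',P0,(485.7,112.5)),('now',P,(485.7,112.5))):
  m=(X[...,2]>56)&(X[...,2]<66); rr=np.hypot(X[...,0]-c[0],X[...,1]-c[1]); m&=rr<32; q=X[m]; r=rr[m]
  a=np.degrees(np.arctan2(q[:,1]-c[1],q[:,0]-c[0]))
  for a0 in (-92,28,148):
    k=(abs(a-a0)<20); 
    if k.sum()>5: print(n,a0,k.sum(),np.percentile(r[k],[2,10,50,90,98]).round(1),a[k].mean().round(1))
cv2.imwrite('pics/e.png',cv2.resize(w[60:360,160:480],(640,600),interpolation=3))
E
```

```text
before -92 155 [13.  13.9 19.2 25.7 26.9] -90.3
before 28 175 [13.2 14.2 19.8 25.6 26.9] 29.9
before 148 174 [13.1 14.3 19.5 25.8 27. ] 149.7
now -92 75 [17.7 18.4 22.2 24.5 25.1] -82.9
now 28 496 [ 7.7 12.3 18.4 23.9 25.3] 30.8
now 148 519 [12.2 13.8 20.4 31.3 31.8] 145.2
```

View pics/e.png

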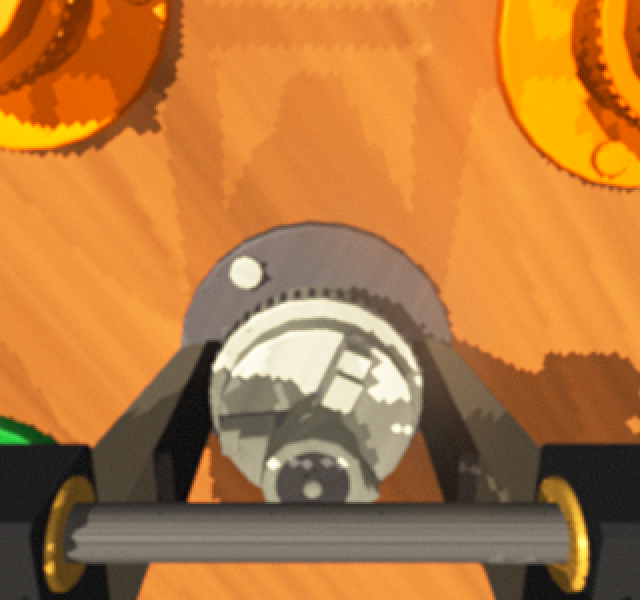

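The jaws have moved in by about 1.8 mm for 30° of turn, so the ring is turning without slipping. The die stands upright at crop (313,490), and the drag is steady at tau6 ≈ 0.562.

Call:
carry_out(moves=[0,0,0,0,0,1,0,0,0,0,0,1,0,0,0,0,0,1,0,0,0,0,0,1,0,0,0,0,0,1,0,0,0,0,0,1,0,0,0,0,0,0])

```text
t: 19.1
tcp_pos: [487.4, 112.4, 0.6]
eef_rot: [0.91, 0.415, 0.001, 0.001]
wrist_force: [7.7, -3.1, -1.1]
grip_width: 0.675
gripper_force: 30.0
```

```bash
python3 st.py
```

```text
t 19.1 [487.38 112.43   0.63] yaw 49.08 F [ 7.7  -3.14 -1.14] M [-0.447 -1.083  0.364] w 0.6746 30.0 j6 0.9391 tau6 0.563
```

Call:
carry_out(moves=[0,0,0,0,0,1,0,0,0,0,0,1,0,0,0,0,0,1,0,0,0,0,0,0])

```text
t: 19.5
tcp_pos: [487.4, 112.4, 0.6]
eef_rot: [0.92, 0.391, 0.001, 0.001]
wrist_force: [7.2, -4.0, -0.4]
grip_width: 0.674
gripper_force: 30.0
```

```bash
python3 st.py
```

```text
t 19.5 [487.43 112.37   0.62] yaw 46.08 F [ 7.18 -4.02 -0.42] M [-0.5   -1.157  0.345] w 0.674 30.0 j6 0.9915 tau6 0.562
```

Call:
carry_out(moves=[0,0.1,0,0,0,1,0,0,0,0,0,1,0,0,0,0,0,1,0,0,0,0,0,1,0,0,0,0,0,1,0,0,0,0,0,1,0,0,0,0,0,0])

```text
t: 20.2
tcp_pos: [487.5, 112.2, 0.6]
eef_rot: [0.94, 0.342, 0.001, -0.0]
wrist_force: [4.2, 2.7, 1.1]
grip_width: 0.674
gripper_force: 30.0
```

```bash
python3 st.py
```

```text
t 20.2 [487.48 112.23   0.58] yaw 40.04 F [4.17 2.73 1.07] M [ 0.394 -0.797  0.344] w 0.674 30.0 j6 1.0948 tau6 0.572
```

Call:
carry_out(moves=[0,0,0,0,0,1,0,0,0,0,0,1,0,0,0,0,0,1,0,0,0,0,0,0])

```text
t: 20.6
tcp_pos: [487.5, 112.2, 0.6]
eef_rot: [0.948, 0.318, 0.001, -0.0]
wrist_force: [4.6, 1.8, -0.2]
grip_width: 0.675
gripper_force: 30.0
```

```bash
python3 st.py
```

```text
t 20.6 [487.51 112.19   0.61] yaw 37.04 F [ 4.65  1.8  -0.24] M [ 0.297 -0.768  0.331] w 0.6747 30.0 j6 1.1472 tau6 0.556
```

48° so far with no rise yet. I'll go on in 3° strokes.

Call:
carry_out(moves=[0,0,0,0,0,1,0,0,0,0,0,1,0,0,0,0,0,1,0,0,0,0,0,0])

```text
t: 21.0
tcp_pos: [487.6, 112.2, 0.6]
eef_rot: [0.956, 0.293, 0.001, 0.0]
wrist_force: [5.0, 1.4, 0.2]
grip_width: 0.674
gripper_force: 30.0
```

```bash
python3 st.py
```

```text
t 21.0 [487.57 112.16   0.61] yaw 34.05 F [5.03 1.44 0.15] M [ 0.254 -0.815  0.277] w 0.6735 30.0 j6 1.1995 tau6 0.556
```

Call:
carry_out(moves=[0,0,0,0,0,1,0,0,0,0,0,1,0,0,0,0,0,1,0,0,0,0,0,0])

```text
t: 21.4
tcp_pos: [487.6, 112.1, 0.6]
eef_rot: [0.964, 0.268, 0.001, 0.0]
wrist_force: [4.4, 1.1, 0.1]
grip_width: 0.677
gripper_force: 30.0
```

```bash
python3 st.py
```

```text
t 21.4 [487.56 112.12   0.6 ] yaw 31.05 F [4.39 1.14 0.08] M [ 0.186 -0.801  0.313] w 0.6768 30.0 j6 1.2519 tau6 0.556
```

Call:
carry_out(moves=[0,0,0,0,0,1,0,0,0,0,0,1,0,0,0,0,0,1,0,0,0,0,0,0])

```text
t: 21.8
tcp_pos: [487.6, 112.1, 0.6]
eef_rot: [0.97, 0.242, 0.001, 0.0]
wrist_force: [5.5, -0.2, 0.2]
grip_width: 0.676
gripper_force: 30.0
```

```bash
python3 st.py
```

```text
t 21.8 [487.59 112.06   0.59] yaw 28.05 F [ 5.5  -0.17  0.17] M [ 0.188 -0.905  0.307] w 0.6761 30.0 j6 1.3042 tau6 0.556
```

Call:
carry_out(moves=[0,0,0,0,0,1,0,0,0,0,0,1,0,0,0,0,0,1,0,0,0,0,0,0])

```text
t: 22.2
tcp_pos: [487.6, 112.0, 0.6]
eef_rot: [0.976, 0.217, 0.001, 0.0]
wrist_force: [4.8, -0.5, 0.9]
grip_width: 0.673
gripper_force: 30.0
```

```bash
python3 st.py
```

```text
t 22.2 [487.61 112.01   0.59] yaw 25.05 F [ 4.8  -0.53  0.88] M [ 0.078 -0.867  0.358] w 0.6728 30.0 j6 1.3566 tau6 0.558
```

Call:
carry_out(moves=[0,0,0,0,0,1,0,0,0,0,0,1,0,0,0,0,0,1,0,0,0,0,0,0])

```text
t: 22.6
tcp_pos: [487.6, 112.0, 0.6]
eef_rot: [0.982, 0.191, 0.001, 0.0]
wrist_force: [5.2, 0.4, 0.5]
grip_width: 0.677
gripper_force: 30.0
```

```bash
python3 st.py
```

```text
t 22.6 [487.6  111.97   0.59] yaw 22.05 F [5.21 0.44 0.54] M [ 0.019 -0.91   0.35 ] w 0.6772 30.0 j6 1.4089 tau6 0.558
```

Call:
carry_out(moves=[0,0,0,0,0,1,0,0,0,0,0,1,0,0,0,0,0,1,0,0,0,0,0,0])

```text
t: 23.0
tcp_pos: [487.6, 111.9, 0.6]
eef_rot: [0.986, 0.166, 0.001, 0.0]
wrist_force: [5.6, -0.6, 0.5]
grip_width: 0.677
gripper_force: 30.0
```

```bash
python3 st.py
```

```text
t 23.0 [487.62 111.93   0.6 ] yaw 19.05 F [ 5.6  -0.6   0.54] M [-0.007 -0.994  0.272] w 0.6772 30.0 j6 1.4613 tau6 0.558
```

Call:
carry_out(moves=[0,0,0,0,0,1,0,0,0,0,0,1,0,0,0,0,0,1,0,0,0,0,0,0])

```text
t: 23.4
tcp_pos: [487.7, 111.9, 0.6]
eef_rot: [0.99, 0.14, 0.001, 0.0]
wrist_force: [5.1, -0.8, 0.6]
grip_width: 0.676
gripper_force: 30.0
```

```bash
python3 st.py
```

```text
t 23.4 [487.68 111.89   0.59] yaw 16.06 F [ 5.07 -0.84  0.57] M [-0.092 -0.955  0.372] w 0.6762 30.0 j6 1.5136 tau6 0.564
```

Call:
carry_out(moves=[0,0,0,0,0,1,0,0,0,0,0,1,0,0,0,0,0,1,0,0,0,0,0,0])

```text
t: 23.8
tcp_pos: [487.6, 111.8, 0.6]
eef_rot: [0.994, 0.114, 0.001, 0.0]
wrist_force: [6.2, -0.6, 0.5]
grip_width: 0.675
gripper_force: 30.0
```

```bash
python3 st.py
```

```text
t 23.8 [487.65 111.84   0.58] yaw 13.06 F [ 6.24 -0.62  0.46] M [-0.077 -0.989  0.404] w 0.6753 30.0 j6 1.566 tau6 0.607
```

Call:
carry_out(moves=[0,0,0,0,0,1,0,0,0,0,0,1,0,0,0,0,0,1,0,0,0,0,0,0])

```text
t: 24.2
tcp_pos: [487.7, 111.8, 0.6]
eef_rot: [0.996, 0.088, 0.001, 0.0]
wrist_force: [5.4, -1.7, 0.2]
grip_width: 0.671
gripper_force: 30.0
```

```bash
python3 st.py
```

```text
t 24.2 [487.69 111.81   0.59] yaw 10.08 F [ 5.36 -1.67  0.17] M [-0.142 -0.943  0.44 ] w 0.6711 30.0 j6 1.6182 tau6 0.69
```

Call:
carry_out(moves=[0,0,0,0,0,1,0,0,0,0,0,1,0,0,0,0,0,1,0,0,0,0,0,0])

```text
t: 24.6
tcp_pos: [487.7, 111.7, 0.6]
eef_rot: [0.998, 0.062, 0.001, 0.0]
wrist_force: [6.1, -1.2, -0.2]
grip_width: 0.675
gripper_force: 30.0
```

```bash
python3 st.py
```

```text
t 24.6 [487.66 111.72   0.58] yaw 7.09 F [ 6.08 -1.22 -0.16] M [-0.136 -1.024  0.54 ] w 0.6748 30.0 j6 1.6705 tau6 0.783
```

The torque is 0.22 N m above the free level, so the jaws are finger-tight. I'll let go and lift clear.

Call:
carry_out(moves=[0,0,0,0,0,0,0,0,0,0,0,0,0,0,0,0,0,0,0,0,0,0,0,0,0,0,0,0,0,0,0,0,0,0,0,0,0,0,-1,0,0,0,0,0,-2,0,0,0,0,0,-3,0,0,0,0,0,-3,0,0,0,0,0,-3,0,0,0,0,0,-2,0,0,0,-3,0,0,0,0,0,-3,0,0,0,0,0,0,0,0,0,0,0,0,0,0,0,0,0], fingers=0)

```text
t: 26.2
tcp_pos: [427.6, 104.5, 141.2]
eef_rot: [0.998, 0.062, 0.001, -0.0]
wrist_force: [1.0, -0.1, -0.7]
grip_width: 1.001
gripper_force: 0.0
```

```bash
python3 st.py; python3 - <<'E'
from h import *
C=cam('wrist'); w,d=arm.get_image('wrist'); P=cloud('wrist',d,C); c=(485.7,112.5); rr=np.hypot(P[...,0]-c[0],P[...,1]-c[1])
m=(rr<20)&(P[...,2]>72)&(P[...,2]<84); q=P[m]; print('head',len(q),q.mean(0),circ(cv2.convexHull(q[:,:2].astype(np.float32))[:,0]))
cv2.imwrite('pics/f.png',cv2.resize(w[60:340,180:500],(640,560),interpolation=3))
E
```

```text
t 26.2 [427.63 104.5  141.23] yaw 7.14 F [ 0.96 -0.14 -0.71] M [ 0.02   0.007 -0.018] w 1.0009 0.0 j6 1.6825 tau6 0.014
head 588 [485.9357941  112.55698887  77.5895302 ] (array([485.78907769, 112.53135444]), np.float64(11.607165938475283))
```

View pics/f.png

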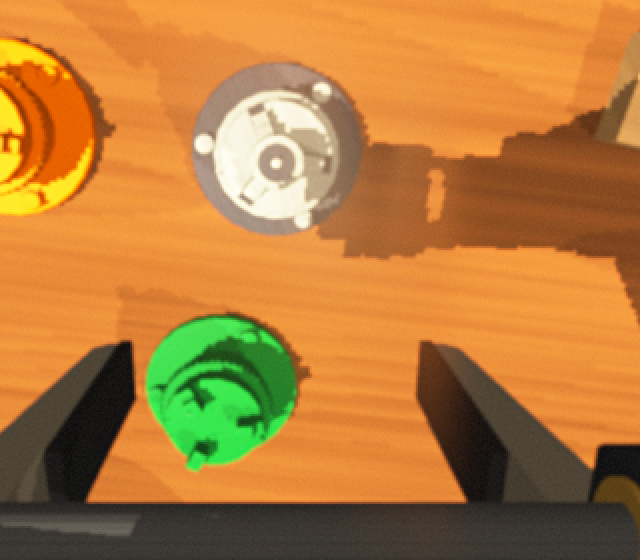

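The die stands upright at crop (276,163), centred on the chuck axis with all three jaws against the shank. The gripper is clear of everything.

```bash
python3 -c "from rig import arm; print(arm.job_done())"
```

```text
the job is handed in; nothing more can be done
None
```

The broad-headed die stands upright and centred in the grey chuck, held finger-tight at about 0.22 N m above the free drag; I let go and handed the job in at about 26 s, with no verdict returned.

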